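Put the microscope optics away

ROBOT

A 6-joint arm with a two-finger parallel gripper is mounted at the origin on a cart in front of the work surface, level with it; the furniture and walls round the work are solid. World frame = base frame: x ahead of the robot, y to its left, z up, the work surface at z = 0. Lengths are in mm, angles in rad, forces in N, time in s.
With the tool pointing down it reaches from about 425 to 950 mm from the base axis. Payload 14.7 kg.
Tool frame: the origin (TCP) lies where the fingers leave the gripper's body, on its centre line; the fingertips stand 73 mm ahead of it and the grasp point (between the pads) lies 54 mm ahead of it; z points along the fingers, y is the direction in which the jaws open and shut (so a half turn about z gives the same grasp; the last joint's range is limited). The gripper opens to 85 mm and grips with 20 to 120 N. Pads are 22 mm wide; open, the fingers measure 114 mm over their backs; the gripper's body (76 mm by 85 mm) begins 54 mm behind the grasp point. The pads swing forward as they close: fully open they stand 13 mm farther back than shut.
Start: joints at [-1.343, 0.48, 1.596, -0, 1.065, -0.047], TCP at [176.397, -625.601, 303.897] pointing down, gripper open.
Joint ranges: [-2.75, 2.75], [-0.82, 2.05], [0.23, 2.67], [-1.56, 4.7], [0.09, 2.69], [-2.92, 2.92]. Speed limits (rad/s): [1.89, 1.89, 2.39, 3.01, 3.01, 3.01].

INTERFACE

Orientations are given as [roll, pitch, yaw] about the fixed x, y, z axes, in that order (R = Rz(yaw) Ry(pitch) Rx(roll)).
In Python, from bench import * gives the robot as it stands. The module is installed in compiled form; this text tells all that it offers.
- The arm moves only by the tool move_arm, never from a script. Its argument "moves" is a list of rows, each a list of 7 numbers: the gripper's target within -1 to 1 (fully open at 1, half-way at 0, shut at -1), then the shift along the tool's x, y, z in mm, then the turn, a rotation vector about the tool's x, y, z in degrees. A call has 1 to 8 rows; each row shifts and turns the commanded pose from where the row before left it, along the tool's axes as they then stand; what a row does not reach is not made up. A row lasts 1/8 s, in which the tool goes at most 62.5 mm and 10.7 degrees, less where a joint would pass 70% of its speed; a pose out of reach is approached as far as the arm can. A call with a gripper value outside its range is refused whole. The fingers move at their own pace and stop on an object; "newtons" is the grip in N (left out, the last holds). Time passes only in rows, so rows that do not move let the fingers close. It gives the time, the measured TCP pose, the force and the opening at its end, in the units of the state.
- state(): the state, without advancing time (a new reading comes with each control period).
- capture(name): name is "side" or "top"; returns a dict with "img" (384x512x3 uint8, red, green, blue), "fx", "fy", "cx", "cy" (pixels), "view" (4x4, takes a point from world to camera coordinates). Camera axes: x right, y up, looking along -z (the intrinsics and any distortion apply to the point x, -y, -z); pixel columns grow to the right and rows downward; lengths in mm; the calibration is good to about 2 mm. A picture is of the moment at which its call begins. There is no depth.
- job_done(): hands the job in, once; it reports no verdict.
Trained networks look in the newest picture that a camera, given by its name, has taken for a name from the list of things; names that differ only in an ending like _2 or _b are one class to them, and where a whole thing is asked for, a point or a joint stands for the part that bears it (a point fixed in the world has none). Each returns a list of dicts, best first, with "score" (0 to 1); they miss things now and then, are a little off and sometimes report something else, mostly with a low value. They report only what shows in the picture. A call takes as long as a camera call.
- masks_of(name, camera): "region" (384x512 bool, what is visible of it) and "extent" ([left, top, right, bottom] in pixels, round what is visible of it).
- tip_of(name, camera): "centre" ([column, row] in pixels: a listed point, or the origin of a listed thing).
The state is a dict: "clock": time; "joint_pos": joint angles; "joint_velocities": joint speeds; "joint_efforts": joint torques, N m; "ee_pos": TCP position; "orientation": TCP orientation; "ft_force": force on the tool from outside, world axes, zero at the start; "ft_torque": the same for the moment, N m; "grip_width": finger opening in mm.
Only numpy, scipy, OpenCV 4.12 (cv2) and the standard library are available. Lean on these libraries where they do the work, as an engineer would, in place of code of your own. Each camera call takes 0.05 s, during which the arm holds its last target.

TASK

Put the four loose optical parts away, one after another, and leave them standing upright: the bare objective in the small round nest, the objective canister in the large round nest and the filter cube in the square nest, each flat on the nest's floor, and the black dust cap centred on top of the open adapter tube so that it covers the bore. Leave the clear dish and the tape roll where they are.

Things in the scene. Friction and masses are not known exactly. Their poses are not given: they have to be found in the camera images.
- objective_mid (a point): Bare microscope objective standing upright, white barrel on a black foot, narrowing to a nose at the top; 60 mm high. The black foot is 34 mm across and 12 mm high, the barrel above it 30 mm across up to 35 mm above its underside; grip the barrel. The point is on its axis, half-way up (30 mm above its underside); z is up its axis. About 0.2 kg.
- canister_mid (a point): Objective canister: clear upright can with a black lid (lid fixed on) and an objective seen inside; 51 mm in diameter, 71 mm high. The point is on its axis, half-way up (35.5 mm above its underside); z is up its axis.
- cube_mid (a point): Filter cube: black box with round windows, 40 mm along its x, 38 mm along its y, 41 mm high. The point is on its vertical middle line, half-way up (20.5 mm above its underside); z is up. For the nest, grip it in its upper half, across its y (the two closed 38 mm sides), so that the fingertips stay above the nest's rim.
- cap_mid (a point): Dust cap: plain black round disc lying flat, 41 mm in diameter, 13 mm high. The point is at its centre, half-way up (6.5 mm above its underside); z is up.
- small_nest_floor (a point): Small round nest: grey plastic dish with a dark floor, fixed to the table, recess 50 mm in diameter, outside 57 mm. The point is the centre of the recess floor, 5 mm above the table; the rim stands 4 mm above that floor.
- large_nest_floor (a point): Large round nest: grey plastic dish with a dark floor, fixed to the table, recess 69 mm in diameter, outside 76 mm. The point is the centre of the recess floor, 5 mm above the table; the rim stands 4 mm above that floor.
- square_nest_floor (a point): Square nest: grey plastic tray with a dark floor, fixed to the table, recess 56 x 56 mm with sides along its x and y, outside 63 mm. The point is the centre of the recess floor, 5 mm above the table; the rim stands 4 mm above that floor.
- adapter_top (a point): Camera adapter: upright aluminium tube with a ridged barrel, fixed to the table by a 62 mm round foot; flat top edge 48 mm outside, open bore 27 mm, 35 mm high. The point is the centre of the top edge, 35 mm above the table; the dust cap lies flat on this edge.
- dish_mid (a point): Bystander, to be left where it stands. Low round dish of clear plastic with a flat tan filling, 38 mm in diameter, 11 mm high. The point is at its centre, half-way up.
- tape_mid (a point): Bystander, to be left where it stands. Yellow roll of tape lying flat, 66 x 68 mm, 19 mm high. The point is at its centre, half-way up.

How it is judged (in metres and radians):
At the end, for the whole second after the job is handed in: Objective, canister and cube stand on the floors of the small round, large round and square nest (within 10, 11, 11 mm of the centres), the dust cap lies on the adapter (within 8 mm of its centre); all upright within 0.12 rad, within 4 mm of resting height, slower than 0.02 m/s (horizontal distance between objective_mid and small_nest_floor below 0.01 m and z of objective_mid in the frame of small_nest_floor between 0.026 and 0.034 m and angle between each of objective_mid, canister_mid, cube_mid, cap_mid's own z axis and vertical below 0.12 rad and linear speed of each of objective, canister, cube, cap below 0.02 m/s and horizontal distance between canister_mid and large_nest_floor below 0.011 m and z of canister_mid in the frame of large_nest_floor between 0.0315 and 0.0395 m and horizontal distance between cube_mid and square_nest_floor below 0.011 m and z of cube_mid in the frame of square_nest_floor between 0.0165 and 0.0245 m and horizontal distance between cap_mid and adapter_top below 0.008 m and z of cap_mid in the frame of adapter_top between 0.0025 and 0.0105 m); the robot touches nothing.
It fails at once if the clear dish is moved by more than 20 mm or tipped over (distance of dish_mid from where it was at the start of the episode above 0.02 m or angle between dish_mid's own z axis and vertical above 0.4 rad).
It fails at once if the tape roll is moved by more than 20 mm or tipped over (distance of tape_mid from where it was at the start of the episode above 0.02 m or angle between tape_mid's own z axis and vertical above 0.4 rad).
It also fails if it takes over 109 s, if anything falls off the work surface, if the arm or the gripper's body presses on something with over 40 N, if the wrist force passes 120 N, or if a joint passes its speed limit or range.

## Working session

There is one attempt and no reset: what is moved stays moved. The work goes in short steps, Python scripts to look and compute and a tool call to move; the robot and the scene stay as the last step left them, time stands still between calls to the robot, and variables do not carry over. Pictures are saved under pics/ and viewed, and the job is handed in when it is done.

Besides the shell and the picture viewer there is one more tool, called in YAML: its name, and indented under it one key for each argument. move_arm: Moves the arm, as the interface text tells. Its arguments: {"type":"object","properties":{"moves":{"type":"array"},"newtons":{"type":"number"}},"required":["moves"]}

```bash
mkdir -p pics; cat > h.py <<'E'
from bench import *
import numpy as np, cv2
E
python3 - <<'E'
from h import *
s=state();print({k:np.round(v,3) for k,v in s.items()})
for n in("side","top"):
    c=capture(n);cv2.imwrite(f"pics/{n}0.png",c["img"][:,:,::-1]);print(n,{k:np.round(v,3) for k,v in c.items() if k!="img"})
    for o in "objective_mid canister_mid cube_mid cap_mid small_nest_floor large_nest_floor square_nest_floor adapter_top dish_mid tape_mid".split():
        print(o,[(np.round(t["centre"],1).tolist(),round(t["score"],2)) for t in tip_of(o,n)[:3]])
E
```

```text
{'clock': np.float64(0.0), 'joint_pos': array([-1.343,  0.481,  1.597, -0.   ,  1.065, -0.047]), 'joint_velocities': array([ 0.   , -0.001, -0.002,  0.001,  0.   , -0.   ]), 'joint_efforts': array([ 4.0000e-03, -9.5063e+01, -4.3018e+01,  0.0000e+00,  1.2000e-02,
        0.0000e+00]), 'ee_pos': array([ 176.296, -625.291,  303.261]), 'orientation': array([-3.14 , -0.   ,  0.275]), 'ft_force': array([0.106, 0.091, 0.088]), 'ft_torque': array([0.017, 0.025, 0.007]), 'grip_width': np.float64(85.269)}
side {'fx': np.float64(417.978), 'fy': np.float64(417.978), 'cx': np.float64(257.361), 'cy': np.float64(186.725), 'view': array([[ 9.990000e-01,  3.100000e-02,  1.400000e-02, -4.872620e+02],
       [-2.800000e-02,  5.580000e-01,  8.300000e-01, -6.119700e+01],
       [ 1.800000e-02, -8.290000e-01,  5.580000e-01, -1.012277e+03],
       [ 0.000000e+00,  0.000000e+00,  0.000000e+00,  1.000000e+00]])}
objective_mid [([232.3, 237.3], 0.91)]
canister_mid [([287.0, 233.0], 0.84)]
cube_mid [([224.0, 280.6], 0.64)]
cap_mid [([272.8, 282.3], 0.73)]
small_nest_floor [([276.0, 159.3], 0.42)]
large_nest_fl
[... 325 characters left out ...]
y([[ 1.600000e-02, -1.000000e+00,  9.000000e-03,  7.085800e+01],
       [ 9.960000e-01,  1.700000e-02,  9.000000e-02, -4.740080e+02],
       [-9.000000e-02,  8.000000e-03,  9.960000e-01, -1.232407e+03],
       [ 0.000000e+00,  0.000000e+00,  0.000000e+00,  1.000000e+00]])}
objective_mid [([325.2, 206.6], 0.65)]
canister_mid []
cube_mid [([363.6, 207.9], 0.47), ([276.0, 163.8], 0.41)]
cap_mid [([354.5, 179.6], 0.42)]
small_nest_floor [([191.5, 173.4], 0.53)]
large_nest_floor []
square_nest_floor [([187.1, 209.3], 0.75), ([278.3, 166.0], 0.32)]
adapter_top [([148.3, 172.7], 0.77), ([359.3, 179.3], 0.74)]
dish_mid [([320.0, 166.5], 0.73), ([270.9, 204.6], 0.52)]
tape_mid [([277.7, 165.7], 0.7)]
```

```bash
python3 - <<'E'
import cv2
a=cv2.imread("pics/side0.png");b=cv2.imread("pics/top0.png")
cv2.imwrite("pics/side0z.png",cv2.resize(a[100:320,150:370],None,fx=2.7,fy=2.7,interpolation=cv2.INTER_CUBIC))
cv2.imwrite("pics/top0z.png",cv2.resize(b[120:260,110:400],None,fx=2.7,fy=2.7,interpolation=cv2.INTER_CUBIC))
E
```

```text
(no output)
```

View pics/side0z.png

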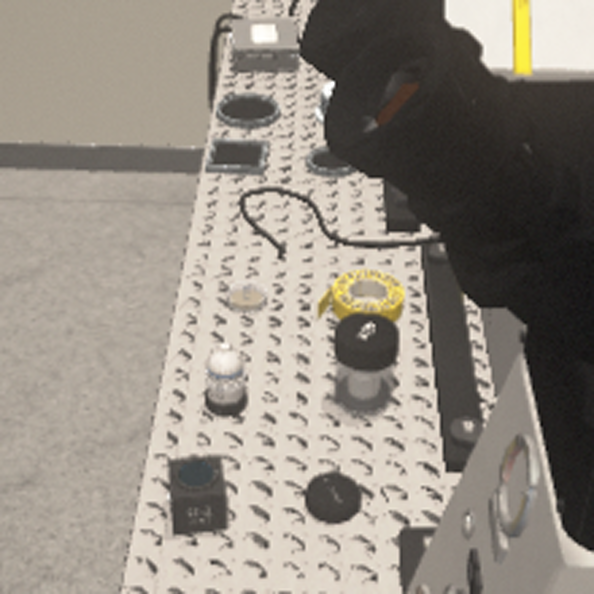

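View pics/top0z.png

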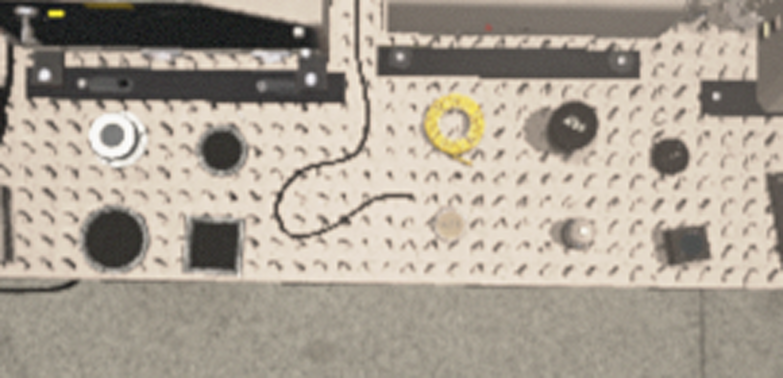

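View pics/top0.png

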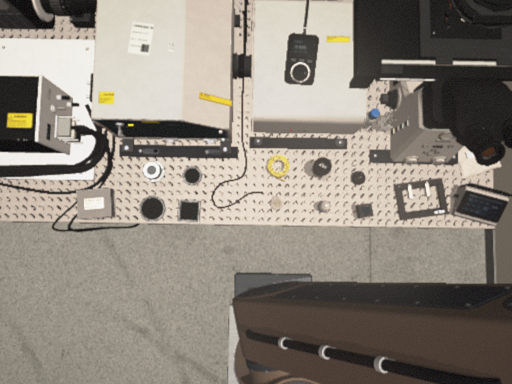

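The side view shows cube, cap, objective and canister in front, and the nests at the back with the adapter partly hidden by the arm. The top view shows everything: adapter ring at about (151.5,169.6), small nest (192,175), large nest (152.6,208.5), square nest (189,211), tape (278,166), canister lid (322,167), objective (324,206), cap (358,177), cube (364,210).

```bash
cat >> h.py <<'E'
def cam(n):
    c=capture(n);return c
def ray(c,u,v):
    V=c["view"];R=V[:3,:3];t=V[:3,3]
    d=np.array([(u-c["cx"])/c["fx"],-(v-c["cy"])/c["fy"],-1.]);
    return -R.T@t,R.T@d
def at(c,u,v,z):
    o,d=ray(c,u,v);return o+d*(z-o[2])/d[2]
def tri(c1,p1,c2,p2):
    o1,d1=ray(c1,*p1);o2,d2=ray(c2,*p2)
    d1/=np.linalg.norm(d1);d2/=np.linalg.norm(d2)
    A=np.stack([d1,-d2],1);s=np.linalg.lstsq(A,o2-o1,rcond=None)[0]
    a=o1+s[0]*d1;b=o2+s[1]*d2;return (a+b)/2,np.linalg.norm(a-b)
def proj(c,p):
    q=c["view"][:3,:3]@np.asarray(p,float)+c["view"][:3,3]
    return np.array([c["cx"]+c["fx"]*q[0]/-q[2],c["cy"]-c["fy"]*q[1]/-q[2]])
H=dict(objective_mid=30,canister_mid=35.5,cube_mid=20.5,cap_mid=6.5,small_nest_floor=5,large_nest_floor=5,square_nest_floor=5,adapter_top=35,dish_mid=5.5,tape_mid=9.5)
E
python3 - <<'E'
from h import *
C={n:capture(n) for n in("side","top")}
P={n:{} for n in C}
for n,c in C.items():
    for o in H:
        t=tip_of(o,n); m=masks_of(o,n) if o[-3:]=="mid" else []
        if t:
            P[n][o]=t[0]["centre"]
        print(n,o,[(np.round(at(c,*q["centre"],H[o])[:2]),round(q["score"],2)) for q in t[:2]], [(np.round(q["extent"]).tolist(),round(q["score"],2),np.round([(q["extent"][0]+q["extent"][2])/2,(q["extent"][1]+q["extent"][3])/2],1).tolist()) for q in m[:2]])
for o in H:
    if o in P["side"] and o in P["top"]:
        p,e=tri(C["side"],P["side"][o],C["top"],P["top"][o]);print(o,np.round(p),round(e,1),H[o])
c=C["top"]
for o,u,v,z in [("adapter",151.5,169.6,35),("small",192.2,175.2,5),("large",152.6,208.5,5),("square",189.3,210.7,5),("tape",278,166,19),("canlid",322,166.7,71),("obj",324,206.3,60),("cap",357.8,177.4,13),("cube",364,210.4,41),("dish",276.5,202.8,11)]:
    print(o,np.round(at(c,u,v,z)))
print(at(c,50,100,0),at(c,370,130,0))
E
```

```text
side objective_mid [(array([ 436., -106.]), 0.79)] [([229.0, 226.0, 243.0, 250.0], 0.65, [236.2, 238.3])]
side canister_mid [(array([ 553., -101.]), 0.69)] [([274.0, 215.0, 298.0, 259.0], 0.85, [286.2, 237.0])]
side cube_mid [(array([ 426., -220.]), 0.57), (array([522., 247.]), 0.24)] []
side cap_mid [(array([ 525., -215.]), 0.76)] [([263.0, 276.0, 286.0, 295.0], 0.58, [274.5, 285.3])]
side small_nest_floor [(array([525., 274.]), 0.46)] []
side large_nest_floor [(array([425., 381.]), 0.81)] []
side square_nest_floor [(array([422., 288.]), 0.73)] []
side adapter_top [(array([528., 396.]), 0.56)] []
side dish_mid [(array([451.,  19.]), 0.7), (array([ 520., -211.]), 0.32)] [([235.0, 204.0, 250.0, 217.0], 0.67, [242.4, 210.4])]
side tape_mid [(array([553.,  10.]), 0.67)] [([269.0, 203.0, 298.0, 217.0], 0.76, [283.4, 210.3])]
top objective_mid [(array([ 441., -110.]), 0.69)] [([138.0, 195.0, 166.0, 219.0], 0.63, [151.9, 206.9]), ([263.0, 155.0, 290.0, 179.0], 0.19, [276.6, 167.0])]
top canister_mid [(array([547., -92.]), 0.85)] [([309.0, 158.0, 330.0, 174.0], 0.84, [319.4, 166.1])]
top cu
[... 631 characters left out ...]
objective_mid [ 439. -110.   33.] 4.0 30
canister_mid [551. -93.  28.] 5.5 35.5
cube_mid [ 425. -220.   20.] 1.8 20.5
cap_mid [ 525. -204.   -6.] 2.5 6.5
small_nest_floor [520. 280.   0.] 10.6 5
large_nest_floor [423. 395.  -3.] 1.8 5
square_nest_floor [417. 292.   2.] 9.6 5
adapter_top [529. 395.  36.] 1.6 35
dish_mid [447.  38.  -9.] 5.4 5.5
tape_mid [553.  15.   6.] 0.6 9.5
adapter [534. 388.  35.]
small [524. 275.   5.]
large [424. 388.   5.]
square [419. 281.   5.]
tape [553.  24.  19.]
canlid [545. -97.  71.]
obj [ 435. -105.   60.]
cap [ 524. -212.   13.]
cube [ 426. -222.   41.]
dish [446.  26.  11.]
[744.16161911 708.50826372   0.        ] [ 669.85255395 -252.11909505    0.        ]
```

```bash
cat > ov.py <<'E'
from h import *
import sys
def circ(p,r,z): 
    t=np.linspace(0,2*np.pi,60);return np.stack([p[0]+r*np.cos(t),p[1]+r*np.sin(t),0*t+z],1)
def rect(p,a,b,yaw,z):
    q=np.array([[1,1],[1,-1],[-1,-1],[-1,1],[1,1]])*[a/2,b/2];R=np.array([[np.cos(yaw),-np.sin(yaw)],[np.sin(yaw),np.cos(yaw)]])
    return np.c_[q@R.T+p,np.full(5,z)]
def draw(c,n,tag,E,cyaw,syaw,roi,f,):
    x0,y0,x1,y1=roi
    im=cv2.resize(c["img"][y0:y1,x0:x1,::-1],None,fx=f,fy=f,interpolation=cv2.INTER_CUBIC)
    cur=[]
    if "adapter" in E: cur+=[(circ(E["adapter"],24,35)),(circ(E["adapter"],13.5,35)),circ(E["adapter"],31,0)]
    if "small" in E:cur+=[circ(E["small"],28.5,9)]
    if "large" in E:cur+=[circ(E["large"],38,9)]
    if "square" in E:cur+=[rect(E["square"],63,63,syaw,9)]
    if "can" in E:cur+=[circ(E["can"],25.5,71),circ(E["can"],25.5,0)]
    if "obj" in E:cur+=[circ(E["obj"],17,0),circ(E["obj"],15,35)]
    if "cap" in E:cur+=[circ(E["cap"],20.5,13),circ(E["cap"],20.5,0)]
    if "cube" in E:cur+=[rect(E["cube"],40,38,cyaw,41),rect(E["cube"],40,38,cyaw,0)]
    for k in cur:
        pts=np.array([(proj(c,p)-[x0,y0]+.5)*f for p in k]);cv2.polylines(im,[np.int32(pts*8)],False,(0,0,255),1,cv2.LINE_AA,3)
    cv2.imwrite(f"pics/{tag}.png",im)
E
python3 - <<'E'
from ov import *
E=dict(adapter=(533,391),small=(524,275),large=(424,388),square=(419,282),can=(548,-98),obj=(436,-107),cap=(524,-212),cube=(426,-221))
c=capture("top");draw(c,"top","t1a",E,0,0,(305,150,385,225),9);draw(c,"top","t1b",E,0,0,(130,150,210,225),8)
c=capture("side");draw(c,"side","s1a",E,0,0,(205,205,305,305),6);draw(c,"side","s1b",E,0,0,(215,115,300,175),8)
E
```

```text
(no output)
```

View pics/t1a.png

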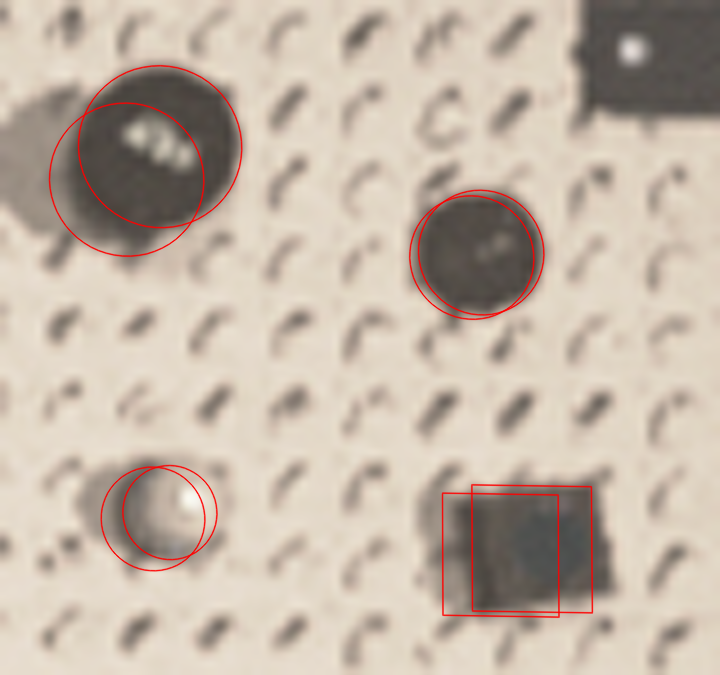

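View pics/t1b.png

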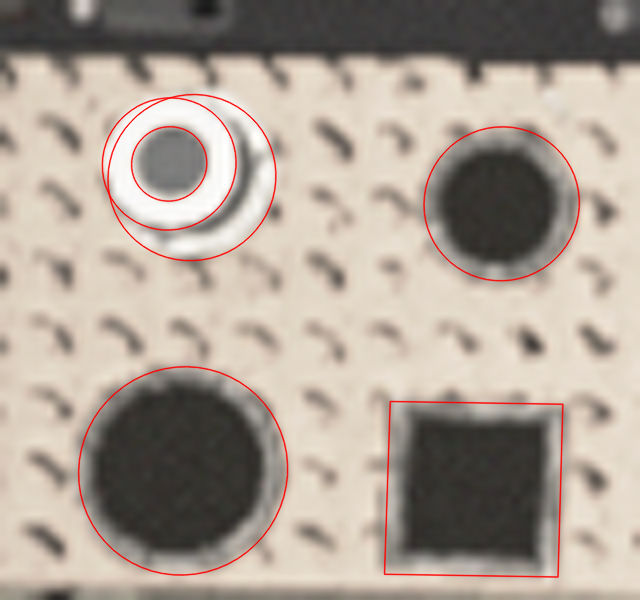

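View pics/s1a.png

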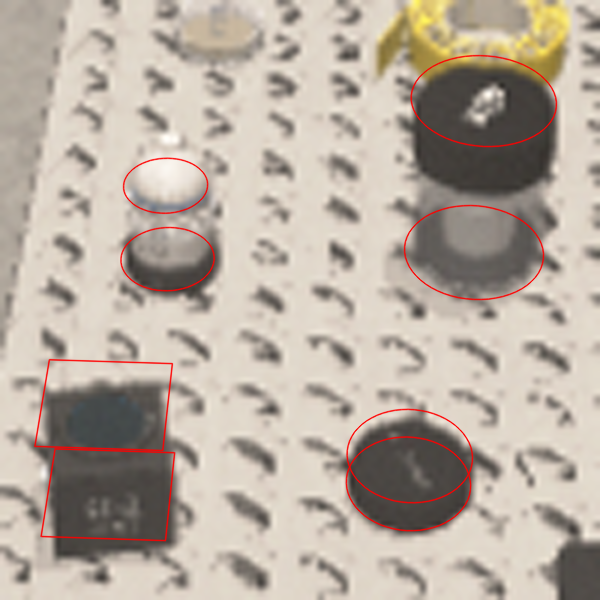

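View pics/s1b.png

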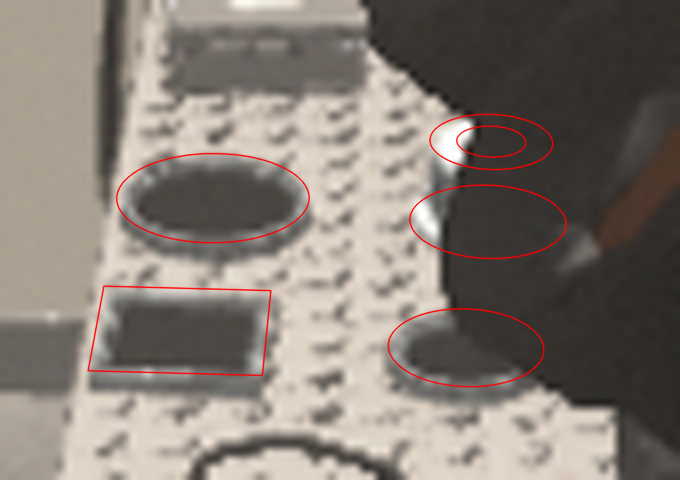

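The top overlay puts the canister lid, nests and adapter within about 2 mm. The cube is turned by about +0.12 rad and sits about 4 mm further in -y. The side view shows a steady row bias of about 1 px. My working estimates (x, y in mm):

| Thing | x | y |
|---|---|---|
| Cube | 427.5 | -225 |
| Cap | 524 | -211 |
| Objective | 437 | -108 |
| Canister | 548 | -98 |
| Small nest | 524 | 276 |
| Large nest | 425 | 389.5 |
| Square nest | 419 | 282 |
| Adapter | 533 | 391 |

Next I turn the tool to yaw 0 and go towards the cube.

move_arm:
  moves:
    - [1,0,0,0,0,0,8]
    - [1,0,0,0,0,0,7.76]
    - [1,42,-66.6,0,0,0,0]
    - [1,30,-48,0,0,0,0]
    - [1,30,-48,0,0,0,0]
    - [1,30,-48,0,0,0,0]
    - [1,30,-48,0,0,0,0]
    - [1,30,-48,0,0,0,0]

```text
clock: 3.9
ee_pos: [360.6, -331.3, 304.1]
orientation: [3.141, -0.001, -0.001]
ft_force: [1.5, 0.5, -0.3]
grip_width: 85.4
```

```bash
python3 - <<'E'
from h import *
s=state();print({k:np.round(v,3) for k,v in s.items()})
c=capture("top")
for v in (137,148):
  for z in (0,50,150,250): print(v,z,np.round(at(c,322,v,z)))
E
```

```text
{'clock': np.float64(3.9), 'joint_pos': array([-0.805,  0.256,  1.955,  0.   ,  0.93 ,  0.766]), 'joint_velocities': array([ 0.878, -0.147,  0.215,  0.002, -0.072,  0.869]), 'joint_efforts': array([-13.031, -67.355, -37.844,  -0.206,   0.662,  -3.002]), 'ee_pos': array([ 360.565, -331.292,  304.14 ]), 'orientation': array([ 3.141e+00, -1.000e-03, -1.000e-03]), 'ft_force': array([ 1.506,  0.524, -0.274]), 'ft_torque': array([-0.035, -0.068,  0.033]), 'grip_width': np.float64(85.435)}
137 0 [ 646. -108.    0.]
137 50 [ 635. -100.   50.]
137 150 [612. -85. 150.]
137 250 [590. -69. 250.]
148 0 [ 613. -108.    0.]
148 50 [ 603. -100.   50.]
148 150 [583. -85. 150.]
148 250 [563. -70. 250.]
```

move_arm:
  moves:
    - [1,30,-48,0,0,0,0]
    - [1,30,-48,0,0,0,0]
    - [1,0,0,50,0,0,-6.9]
    - [1,0,0,50,0,0,0]
    - [1,0,0,40,0,0,0]
    - [1,0,0,0,0,0,0]
    - [1,0,0,0,0,0,0]
    - [1,0,0,0,0,0,0]

```text
clock: 4.95
ee_pos: [420.6, -237.4, 165.5]
orientation: [3.14, -0.002, 0.12]
ft_force: [0.6, 0.1, -0.1]
grip_width: 85.3
```

move_arm:
  moves:
    - [1,8.4,-11.2,20,0,0,0]
    - [1,0,0,0,0,0,0]
    - [1,0,0,0,0,0,0]

```text
clock: 5.32
ee_pos: [427.1, -225.0, 144.9]
orientation: [3.141, -0.001, 0.121]
ft_force: [0.0, -0.5, 0.4]
grip_width: 85.6
```

```bash
python3 - <<'E'
from ov import *
s=state();print(np.round(s["ee_pos"],1))
E=dict(adapter=(533,391),small=(524,276),large=(425,389.5),square=(419,282),can=(548,-98),obj=(437,-108),cap=(524,-211),cube=(427.5,-225))
c=capture("side");draw(c,"side","s2a",E,0.12,0,(195,195,305,305),5);
c=capture("top");draw(c,"top","t2a",E,0.12,0,(295,150,395,235),7)
cv2.imwrite("pics/top2.png",c["img"][:,:,::-1])
E
```

```text
[ 427.1 -225.   144.9]
```

View pics/s2a.png

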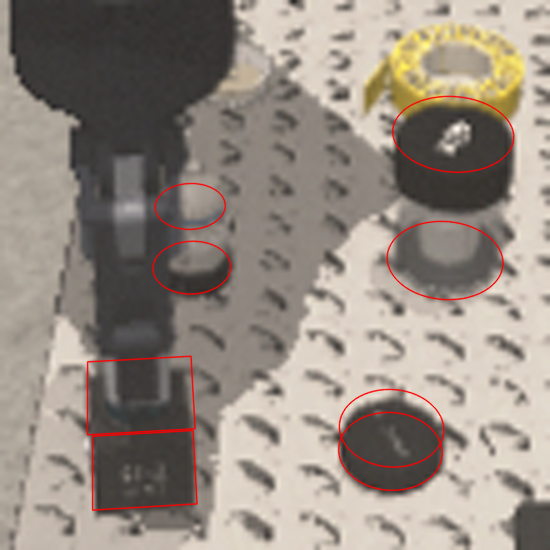

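View pics/top2.png

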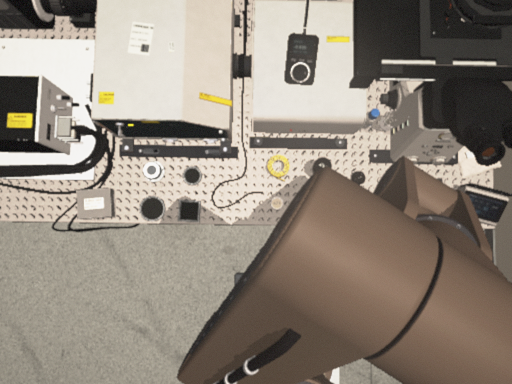

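The side overlay now fits the cube, and the finger at column ~139 of the zoomed picture is centred over it (~142). I descend and grip.

move_arm:
  moves:
    - [1,0,0,30,0,0,0]
    - [1,0,0,20,0,0,0]
    - [1,0,0,0,0,0,0]
    - [1,0,0,0,0,0,0]
    - [-1,0,0,0,0,0,0]
    - [-1,0,0,0,0,0,0]
    - [-1,0,0,0,0,0,0]
    - [-1,0,0,0,0,0,0]
  newtons: 40

```text
clock: 6.42
ee_pos: [427.1, -224.8, 94.5]
orientation: [3.141, -0.001, 0.12]
ft_force: [-0.9, 0.3, 11.5]
grip_width: 37.3
```

move_arm:
  moves:
    - [-1,0,0,0,0,0,0]
    - [-1,0,0,0,0,0,0]
    - [-1,0,0,0,0,0,0]
    - [-1,0,0,0,0,0,0]

```text
clock: 6.92
ee_pos: [427.1, -224.9, 94.5]
orientation: [3.141, -0.001, 0.12]
ft_force: [-1.7, 0.9, 12.1]
grip_width: 37.5
```

move_arm:
  moves:
    - [-1,0,0,-20,0,0,0]
    - [-1,0,0,-40,0,0,0]
    - [-1,0,0,-40,0,0,0]
    - [-1,0,0,-30,0,0,6.9]
    - [-1,30,-30,0,0,0,0]
    - [-1,20,-40,0,0,0,0]
    - [-1,0,-45,0,0,0,0]
    - [-1,0,-45,0,0,0,0]

```text
clock: 7.92
ee_pos: [476.7, -63.3, 223.9]
orientation: [-3.142, 0.0, -0.0]
ft_force: [0.7, 0.3, -1.2]
grip_width: 36.8
```

move_arm:
  moves:
    - [-1,0,-45,0,0,0,0]
    - [-1,0,-45,0,0,0,0]
    - [-1,0,-45,0,0,0,0]
    - [-1,0,-45,0,0,0,0]
    - [-1,0,-45,0,0,0,0]
    - [-1,-20,-45,0,0,0,0]
    - [-1,-20,-40,0,0,0,0]
    - [-1,-18,-30,0,0,0,0]

```text
clock: 8.93
ee_pos: [418.0, 276.8, 223.9]
orientation: [-3.142, 0.0, 0.001]
ft_force: [0.4, 0.5, -1.0]
grip_width: 36.7
```

move_arm:
  moves:
    - [-1,0,0,0,0,0,0]
    - [-1,0,0,0,0,0,0]

```text
clock: 9.18
ee_pos: [418.9, 275.2, 223.9]
orientation: [3.141, 0.0, 0.0]
ft_force: [0.4, -1.1, -0.9]
grip_width: 37.1
```

move_arm:
  moves:
    - [-1,0,-6.8,40,0,0,0]
    - [-1,0,0,40,0,0,0]
    - [-1,0,0,25,0,0,0]
    - [-1,0,0,0,0,0,0]
    - [-1,0,0,0,0,0,0]

```text
clock: 9.8
ee_pos: [419.6, 281.8, 119.7]
orientation: [-3.141, -0.001, -0.001]
ft_force: [-0.2, 0.7, -0.7]
grip_width: 37.2
```

```bash
python3 - <<'E'
from ov import *
s=state();print(np.round(s["ee_pos"],1))
c=capture("side");
x0,y0,f=215,115,7
im=cv2.resize(c["img"][115:185,215:305,::-1],None,fx=f,fy=f,interpolation=cv2.INTER_CUBIC)
for k in (rect((419,282),63,63,0,9),rect((419,282),40,38,0,46),rect((419,282),40,38,0,23.4),rect((419,282),40,38,0,64.4)):
    pts=np.array([(proj(c,p)-[x0,y0]+.5)*f for p in k]);cv2.polylines(im,[np.int32(pts*8)],False,(0,0,255),1,cv2.LINE_AA,3)
cv2.imwrite("pics/s3.png",im)
E
```

```text
[419.6 281.8 119.7]
```

View pics/s3.png

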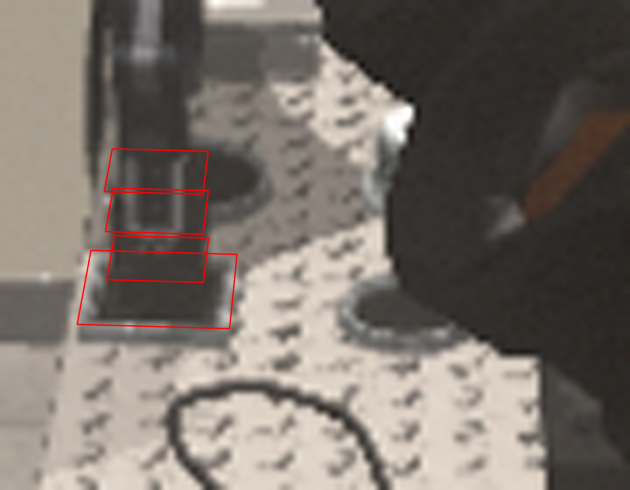

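The cube (columns ~110-205) hangs over the square nest (80-235) as predicted. I lower it and release.

move_arm:
  moves:
    - [-1,0,0,10,0,0,0]
    - [-1,0,0,6,0,0,0]
    - [-1,0,0,3,0,0,0]
    - [-1,0,0,1,0,0,0]
    - [-1,0,0,0,0,0,0]
    - [-1,0,0,0,0,0,0]

```text
clock: 10.6
ee_pos: [418.8, 282.1, 99.5]
orientation: [3.142, 0.0, -0.0]
ft_force: [-4.1, -1.9, 18.7]
grip_width: 37.0
```

move_arm:
  moves:
    - [1,0,0,0,0,0,0]
    - [1,0,0,0,0,0,0]
    - [1,0,0,0,0,0,0]
    - [1,0,0,-10,0,0,0]
    - [1,0,0,-30,0,0,0]
    - [1,0,0,-40,0,0,0]
    - [1,0,0,-40,0,0,0]
    - [1,30,30,0,0,0,0]

```text
clock: 11.6
ee_pos: [449.4, 253.6, 222.5]
orientation: [-3.139, -0.004, 0.003]
ft_force: [0.3, 1.4, -1.5]
grip_width: 85.5
```

move_arm:
  moves:
    - [1,20,45,0,0,0,0]
    - [1,0,45,0,0,0,0]
    - [1,0,45,0,0,0,0]
    - [1,0,45,0,0,0,0]
    - [1,0,45,0,0,0,0]
    - [1,-10,45,0,0,0,0]
    - [1,-11,45,0,0,0,0]
    - [1,-10,45,0,0,0,0]

```text
clock: 12.6
ee_pos: [437.4, -109.3, 219.5]
orientation: [3.141, -0.001, -0.0]
ft_force: [1.6, 0.2, -0.6]
grip_width: 85.5
```

```bash
python3 - <<'E'
from ov import *
s=state();print(np.round(s["ee_pos"],1))
c=capture("side");
x0,y0,f=215,115,7
im=cv2.resize(c["img"][115:185,215:305,::-1],None,fx=f,fy=f,interpolation=cv2.INTER_CUBIC)
for k in (rect((419,282),63,63,0,9),rect((419,282),40,38,0,46),rect((419,282),40,38,0,5)):
    pts=np.array([(proj(c,p)-[x0,y0]+.5)*f for p in k]);cv2.polylines(im,[np.int32(pts*8)],False,(0,0,255),1,cv2.LINE_AA,3)
cv2.imwrite("pics/s4.png",im)
E
```

```text
[ 437.4 -109.3  219.5]
```

View pics/s4.png

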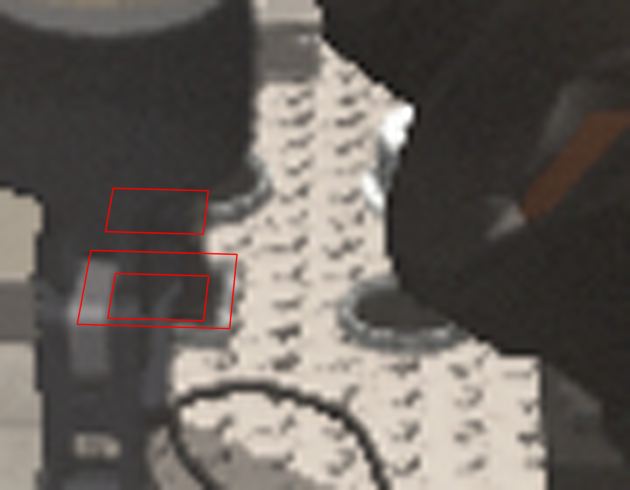

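The gripper hides the cube in this picture, so I'll check it later. I go lower over the objective and look.

move_arm:
  moves:
    - [1,0,-1,40,0,0,0]
    - [1,0,0,25,0,0,0]
    - [1,0,0,0,0,0,0]
    - [1,0,0,0,0,0,0]

```text
clock: 13.15
ee_pos: [438.3, -106.9, 154.8]
orientation: [3.141, -0.001, -0.0]
ft_force: [1.3, 0.1, 0.5]
grip_width: 85.2
```

```bash
python3 - <<'E'
from ov import *
s=state();print(np.round(s["ee_pos"],1))
E=dict(can=(548,-98),obj=(437,-108),cap=(524,-211))
c=capture("side");draw(c,"side","s5a",E,0.12,0,(195,175,305,305),5);
c=capture("top");draw(c,"top","t5b",dict(square=(419,282),cube=(419,282)),0,0,(130,150,210,225),8)
E
```

```text
[ 438.3 -106.9  154.8]
```

View pics/s5a.png

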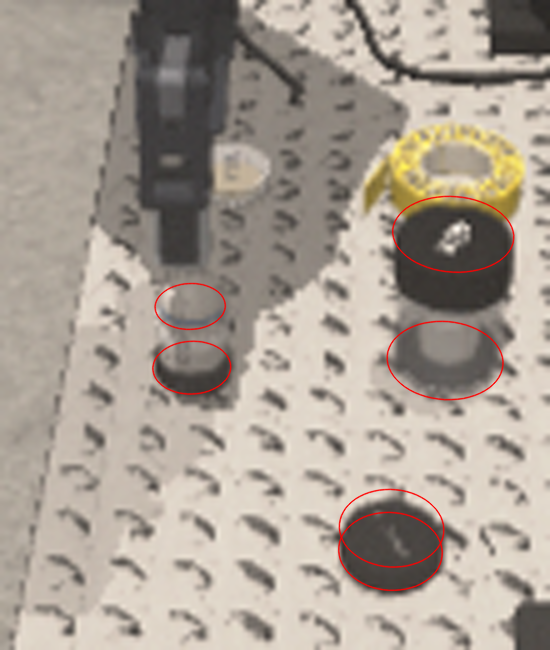

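View pics/t5b.png

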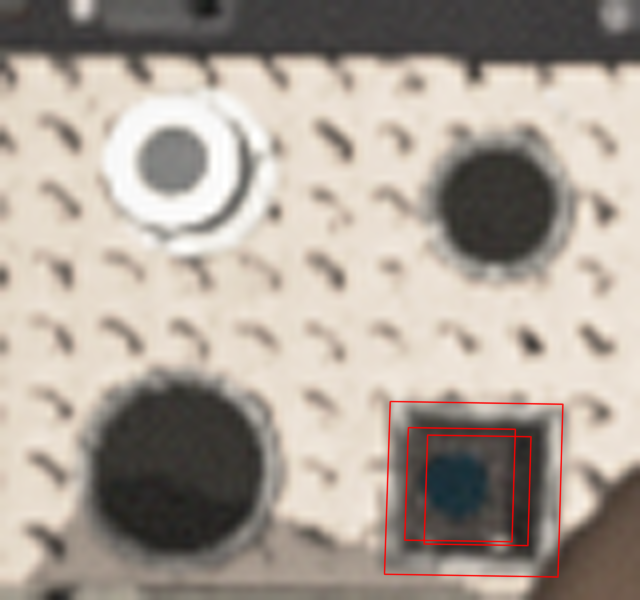

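The cube's window sits at (457,485) in the top zoom, against a predicted (460,487), so the cube is well placed and the arm and top camera agree. The finger over the objective is in the predicted column. I descend and grip.

move_arm:
  moves:
    - [1,0,0,30,0,0,0]
    - [1,0,0,25,0,0,0]
    - [1,0,0,12,0,0,0]
    - [1,0,0,0,0,0,0]
    - [1,0,0,0,0,0,0]
    - [-1,0,0,0,0,0,0]
    - [-1,0,0,0,0,0,0]
    - [-1,0,0,0,0,0,0]

```text
clock: 14.25
ee_pos: [438.1, -107.0, 87.2]
orientation: [3.141, -0.001, -0.0]
ft_force: [-0.1, -3.0, 2.2]
grip_width: 32.4
```

move_arm:
  moves:
    - [-1,0,0,0,0,0,0]
    - [-1,0,0,0,0,0,0]
    - [-1,0,0,0,0,0,0]
    - [-1,0,0,0,0,0,0]
    - [-1,0,0,0,0,0,0]

```text
clock: 14.88
ee_pos: [438.1, -107.0, 87.3]
orientation: [3.141, -0.001, -0.0]
ft_force: [-1.7, -1.3, 12.2]
grip_width: 28.6
```

move_arm:
  moves:
    - [-1,0,0,-20,0,0,0]
    - [-1,0,0,-40,0,0,0]
    - [-1,0,0,-40,0,0,0]
    - [-1,0,0,-35,0,0,0]
    - [-1,20,-30,0,0,0,0]
    - [-1,20,-40,0,0,0,0]
    - [-1,20,-45,0,0,0,0]
    - [-1,10,-45,0,0,0,0]

```text
clock: 15.88
ee_pos: [508.6, 54.6, 221.9]
orientation: [-3.142, -0.0, -0.0]
ft_force: [0.5, -0.3, -1.9]
grip_width: 28.4
```

move_arm:
  moves:
    - [-1,10,-45,0,0,0,0]
    - [-1,6,-45,0,0,0,0]
    - [-1,0,-45,0,0,0,0]
    - [-1,0,-45,0,0,0,0]
    - [-1,0,-43,0,0,0,0]
    - [-1,0,0,0,0,0,0]
    - [-1,0,0,0,0,0,0]

```text
clock: 16.75
ee_pos: [523.5, 275.8, 221.5]
orientation: [3.141, 0.001, 0.0]
ft_force: [1.0, -0.3, -2.5]
grip_width: 28.1
```

move_arm:
  moves:
    - [-1,0.5,0,40,0,0,0]
    - [-1,0,0,40,0,0,0]
    - [-1,0,0,30,0,0,0]
    - [-1,0,0,0,0,0,0]
    - [-1,0,0,10,0,0,0]
    - [-1,0,0,5,0,0,0]
    - [-1,0,0,3,0,0,0]
    - [-1,0,0,1,0,0,0]

```text
clock: 17.75
ee_pos: [524.5, 276.2, 93.1]
orientation: [-3.141, -0.0, -0.0]
ft_force: [0.1, -0.6, -1.9]
grip_width: 28.3
```

move_arm:
  moves:
    - [-1,0,0,0,0,0,0]
    - [-1,0,0,0,0,0,0]

```text
clock: 18.0
ee_pos: [524.6, 276.2, 93.1]
orientation: [-3.141, -0.0, -0.0]
ft_force: [0.1, -0.2, -2.5]
grip_width: 27.9
```

move_arm:
  moves:
    - [-1,0,0,1,0,0,0]
    - [-1,0,0,0,0,0,0]
    - [-1,0,0,0,0,0,0]

```text
clock: 18.38
ee_pos: [524.6, 276.2, 92.4]
orientation: [-3.141, -0.0, -0.0]
ft_force: [-1.9, -1.1, 6.6]
grip_width: 28.2
```

Contact on the nest floor. I release, retreat and look.

move_arm:
  moves:
    - [1,0,0,0,0,0,0]
    - [1,0,0,0,0,0,0]
    - [1,0,0,0,0,0,0]
    - [1,0,0,0,0,0,0]
    - [1,0,0,-30,0,0,0]
    - [1,0,0,-40,0,0,0]
    - [1,0,0,-40,0,0,0]
    - [1,0,0,-30,0,0,0]

```text
clock: 19.38
ee_pos: [524.6, 276.2, 233.7]
orientation: [-3.141, -0.001, -0.0]
ft_force: [0.4, 0.8, 0.6]
grip_width: 85.3
```

move_arm:
  moves:
    - [1,0,45,0,0,0,0]
    - [1,0,50,0,0,0,0]
    - [1,0,50,0,0,0,0]
    - [1,4,50,0,0,0,0]
    - [1,5,50,0,0,0,0]
    - [1,5,50,0,0,0,0]
    - [1,5,45,0,0,0,0]
    - [1,5,34,0,0,0,0]

```text
clock: 20.38
ee_pos: [548.3, -99.8, 231.9]
orientation: [3.141, -0.0, -0.001]
ft_force: [0.2, -0.3, 0.3]
grip_width: 85.4
```

move_arm:
  moves:
    - [1,0,0,30,0,0,0]
    - [1,0,0,0,0,0,0]
    - [1,0,0,0,0,0,0]

```text
clock: 20.75
ee_pos: [548.5, -97.6, 202.4]
orientation: [-3.142, 0.0, 0.0]
ft_force: [-0.3, 0.3, 0.6]
grip_width: 85.6
```

```bash
python3 - <<'E'
from ov import *
s=state();print(np.round(s["ee_pos"],1))
E=dict(can=(548,-98),cap=(524,-211))
c=capture("side");draw(c,"side","s6a",E,0.12,0,(195,115,305,305),4);
c=capture("top");draw(c,"top","t6b",dict(square=(419,282),small=(524,276)),0,0,(130,150,210,225),8)
E
```

```text
[548.5 -97.6 202.4]
```

View pics/s6a.png

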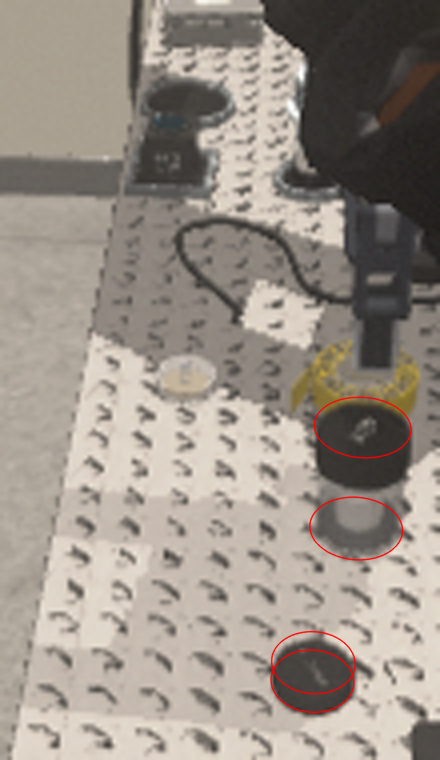

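View pics/t6b.png

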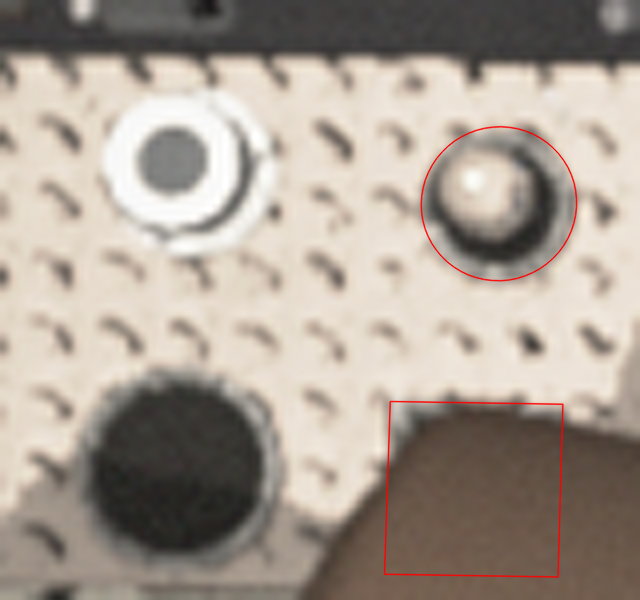

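The objective sits inside the small nest ring, with its barrel at (488,190) in the top zoom against an expected ~(480,193), so within ~3 mm. The gripper is over the canister. I descend and grip at lid level.

move_arm:
  moves:
    - [1,0,0.4,40,0,0,0]
    - [1,0,0,30,0,0,0]
    - [1,0,0,20,0,0,0]
    - [1,0,0,0,0,0,0]
    - [1,0,0,0,0,0,0]
    - [-1,0,0,0,0,0,0]
    - [-1,0,0,0,0,0,0]
    - [-1,0,0,0,0,0,0]

```text
clock: 21.85
ee_pos: [548.9, -98.5, 112.8]
orientation: [3.141, -0.001, -0.0]
ft_force: [-0.9, -0.1, 9.9]
grip_width: 49.8
```

move_arm:
  moves:
    - [-1,0,0,0,0,0,0]
    - [-1,0,0,0,0,0,0]
    - [-1,0,0,0,0,0,0]
    - [-1,0,0,0,0,0,0]

```text
clock: 22.35
ee_pos: [548.9, -98.5, 112.8]
orientation: [3.141, -0.001, -0.0]
ft_force: [-0.7, -1.4, 10.5]
grip_width: 49.9
```

move_arm:
  moves:
    - [-1,0,0,-20,0,0,0]
    - [-1,0,0,-40,0,0,0]
    - [-1,0,0,-40,0,0,0]
    - [-1,0,0,-30,0,0,0]
    - [-1,0,-30,0,0,0,0]
    - [-1,-10,-40,0,0,0,0]
    - [-1,-12,-45,0,0,0,0]
    - [-1,-12,-45,0,0,0,0]

```text
clock: 23.35
ee_pos: [513.9, 62.9, 242.3]
orientation: [-3.142, -0.001, -0.001]
ft_force: [0.5, -0.0, -0.8]
grip_width: 50.2
```

move_arm:
  moves:
    - [-1,-12,-45,0,0,0,0]
    - [-1,-12,-45,0,0,0,0]
    - [-1,-12,-45,0,0,0,0]
    - [-1,-12,-45,0,0,0,0]
    - [-1,-12,-45,0,0,0,0]
    - [-1,-12,-45,0,0,0,0]
    - [-1,-10,-35,0,0,0,0]
    - [-1,-8,-23,0,0,0,0]

```text
clock: 24.35
ee_pos: [423.8, 391.4, 242.2]
orientation: [-3.141, -0.0, 0.001]
ft_force: [-0.6, 0.1, -0.1]
grip_width: 49.7
```

move_arm:
  moves:
    - [-1,0,0,0,0,0,0]
    - [-1,0,0,0,0,0,0]

```text
clock: 24.6
ee_pos: [424.5, 389.2, 242.0]
orientation: [3.141, 0.0, -0.0]
ft_force: [0.5, 0.4, -0.4]
grip_width: 49.7
```

Target TCP height is about 117.8. I lower to just above that.

move_arm:
  moves:
    - [-1,0,0,40,0,0,0]
    - [-1,0,0,40,0,0,0]
    - [-1,0,0,25,0,0,0]
    - [-1,0,0,0,0,0,0]
    - [-1,0,0,10,0,0,0]
    - [-1,0,0,6,0,0,0]
    - [-1,0,0,2,0,0,0]
    - [-1,0,0,0,0,0,0]

```text
clock: 25.6
ee_pos: [424.6, 389.8, 119.1]
orientation: [-3.141, -0.0, -0.0]
ft_force: [-0.0, -0.2, -0.7]
grip_width: 50.1
```

move_arm:
  moves:
    - [-1,0,0,1,0,0,0]
    - [-1,0,0,0,0,0,0]
    - [-1,0,0,0,0,0,0]

```text
clock: 25.98
ee_pos: [424.5, 389.8, 118.0]
orientation: [-3.141, -0.0, -0.0]
ft_force: [-0.8, 0.7, -0.5]
grip_width: 49.9
```

move_arm:
  moves:
    - [-1,0,0,0.8,0,0,0]
    - [-1,0,0,0,0,0,0]
    - [-1,0,0,0,0,0,0]

```text
clock: 26.35
ee_pos: [424.7, 389.8, 117.8]
orientation: [-3.141, -0.001, -0.0]
ft_force: [-1.5, -3.9, 12.4]
grip_width: 50.2
```

move_arm:
  moves:
    - [1,0,0,0,0,0,0]
    - [1,0,0,0,0,0,0]
    - [1,0,0,0,0,0,0]
    - [1,0,0,0,0,0,0]
    - [1,0,0,-30,0,0,0]
    - [1,0,0,-40,0,0,0]
    - [1,0,0,-40,0,0,0]
    - [1,10,30,0,0,0,0]

```text
clock: 27.35
ee_pos: [435.5, 361.6, 230.2]
orientation: [-3.138, -0.005, 0.002]
ft_force: [-0.1, 0.4, -0.3]
grip_width: 85.4
```

move_arm:
  moves:
    - [1,10,50,0,0,0,0]
    - [1,10,50,0,0,0,0]
    - [1,10,50,0,0,0,0]
    - [1,10,50,0,0,0,0]
    - [1,10,50,0,0,0,0]
    - [1,10,50,0,0,0,0]
    - [1,10,50,0,0,0,0]
    - [1,10,50,0,0,0,0]

```text
clock: 28.35
ee_pos: [514.5, -42.0, 227.2]
orientation: [3.142, -0.0, -0.0]
ft_force: [1.0, -0.6, 0.0]
grip_width: 85.5
```

move_arm:
  moves:
    - [1,9,50,0,0,0,0]
    - [1,0,50,0,0,0,0]
    - [1,0,40,20,0,0,0]
    - [1,0,31,40,0,0,0]
    - [1,0,0,30,0,0,0]
    - [1,0,0,0,0,0,0]
    - [1,0,0,0,0,0,0]

```text
clock: 29.22
ee_pos: [523.8, -211.1, 138.0]
orientation: [3.141, -0.001, 0.0]
ft_force: [1.2, -0.7, -0.2]
grip_width: 85.2
```

```bash
python3 - <<'E'
from ov import *
s=state();print(np.round(s["ee_pos"],1))
c=capture("side");draw(c,"side","s7a",dict(cap=(524,-211)),0.12,0,(195,115,305,305),4);
c=capture("top");draw(c,"top","t7b",dict(square=(419,282),small=(524,276),large=(425,389.5),can=(425,389.5)),0,0,(130,150,210,225),8)
E
```

```text
[ 523.8 -211.1  138. ]
```

View pics/s7a.png

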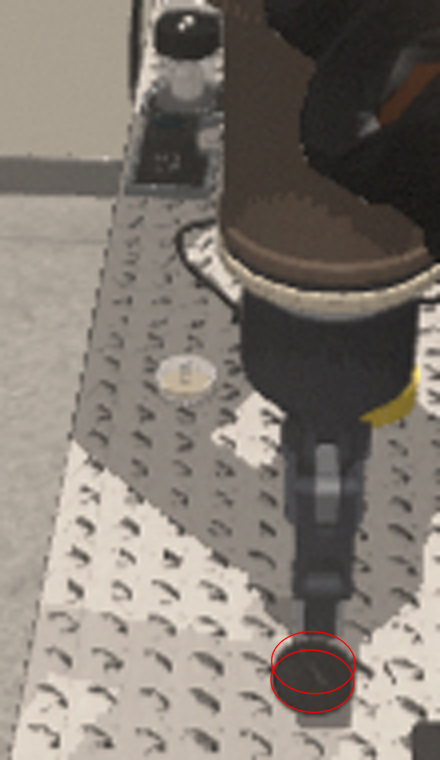

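View pics/t7b.png

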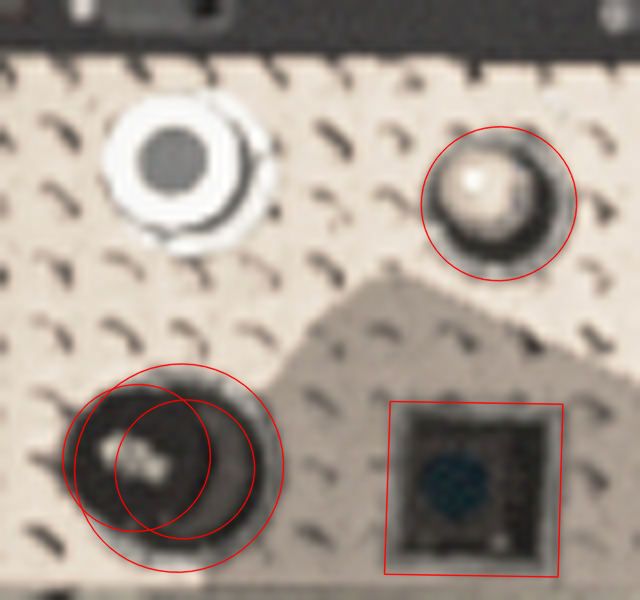

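The canister lid matches its predicted circle (65-210, 388-530) in the large nest. The gripper is centred over the cap, so I descend to TCP ~77 and grip.

move_arm:
  moves:
    - [1,0,0,30,0,0,0]
    - [1,0,0,20,0,0,0]
    - [1,0,0,10,0,0,0]
    - [1,0,0,1,0,0,0]
    - [1,0,0,0,0,0,0]
    - [-1,0,0,0,0,0,0]
    - [-1,0,0,0,0,0,0]
    - [-1,0,0,0,0,0,0]
  newtons: 30

```text
clock: 30.32
ee_pos: [523.5, -211.4, 76.6]
orientation: [3.141, -0.001, -0.0]
ft_force: [-2.1, 1.0, 11.1]
grip_width: 39.2
```

move_arm:
  moves:
    - [-1,0,0,0,0,0,0]
    - [-1,0,0,0,0,0,0]
    - [-1,0,0,0,0,0,0]
    - [-1,0,0,0,0,0,0]

```text
clock: 30.82
ee_pos: [523.5, -211.4, 76.6]
orientation: [3.141, -0.001, -0.0]
ft_force: [-0.5, 0.4, 8.9]
grip_width: 39.5
```

move_arm:
  moves:
    - [-1,0,0,-20,0,0,0]
    - [-1,0,0,-40,0,0,0]
    - [-1,0,0,-45,0,0,0]
    - [-1,0,0,-45,0,0,0]
    - [-1,0,-30,0,0,0,0]
    - [-1,0,-45,0,0,0,0]
    - [-1,0,-50,0,0,0,0]
    - [-1,0,-50,0,0,0,0]

```text
clock: 31.82
ee_pos: [523.2, -34.9, 226.3]
orientation: [-3.142, -0.0, -0.001]
ft_force: [1.0, -0.2, 0.4]
grip_width: 39.3
```

move_arm:
  moves:
    - [-1,0,-50,0,0,0,0]
    - [-1,0,-50,0,0,0,0]
    - [-1,0,-50,0,0,0,0]
    - [-1,0,-50,0,0,0,0]
    - [-1,0,-50,0,0,0,0]
    - [-1,3,-50,0,0,0,0]
    - [-1,3,-50,0,0,0,0]
    - [-1,4,-45,0,0,0,0]

```text
clock: 32.83
ee_pos: [533.2, 360.5, 226.2]
orientation: [-3.142, -0.0, 0.0]
ft_force: [-0.6, 0.7, 0.3]
grip_width: 39.1
```

move_arm:
  moves:
    - [-1,0,-32,0,0,0,0]
    - [-1,0,0,0,0,0,0]
    - [-1,0,0,0,0,0,0]

```text
clock: 33.2
ee_pos: [533.2, 390.2, 225.9]
orientation: [3.141, 0.001, 0.0]
ft_force: [-0.5, -0.6, 0.2]
grip_width: 39.3
```

```bash
python3 - <<'E'
from h import *
c=capture("top");x0,y0=135,150
im=c["img"]
# capture may be occluded now; show
cv2.imwrite("pics/t8.png",cv2.resize(im[130:230,100:260,::-1],None,fx=4,fy=4,interpolation=cv2.INTER_CUBIC))
b=cv2.imread("pics/top0.png");g=cv2.cvtColor(cv2.resize(b[155:190,130:170],None,fx=8,fy=8,interpolation=cv2.INTER_CUBIC),cv2.COLOR_BGR2GRAY)
m=(g<190).astype(np.uint8)
n,l,st,ce=cv2.connectedComponentsWithStats(m)
c=dict(c)
for i in range(1,n):
    if st[i,4]>800:
        u=(ce[i]+.5)/8+[130,155]-.5
        print(st[i],np.round(u,2),np.round(at(c,*u,35),1))
E
```

```text
[    0     0   320    58 10498] [148.63 156.86] [570.9 398.1  35. ]
[  36   71   49   46 1174] [137.39 166.05] [543.6 429.4  35. ]
[ 141   82  121  122 2811] [157.06 173.96] [521.6 372.   35. ]
[ 137   86   71   71 3990] [151.08 169.64] [533.9 389.6  35. ]
[  38  139   46   43 1008] [137.34 174.51] [519.1 428.5  35. ]
[ 33 210  43  43 994] [136.88 183.18] [494.  428.8  35. ]
[236 210  48  43 876] [162.27 183.28] [494.9 356.1  35. ]
[ 170  214   47   39 1044] [154.22 183.3 ] [494.5 379.1  35. ]
```

View pics/t8.png

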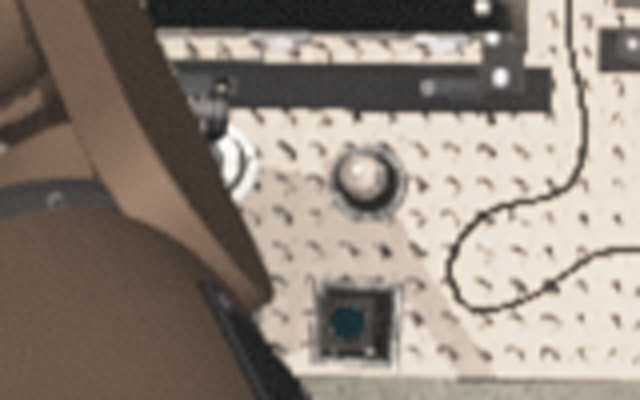

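The bore centroid gives the adapter at (533.9, 389.6). The placing TCP height is about 111.6.

move_arm:
  moves:
    - [-1,0.3,0.4,40,0,0,0]
    - [-1,0,0,35,0,0,0]
    - [-1,0,0,20,0,0,0]
    - [-1,0,0,0,0,0,0]
    - [-1,0,0,10,0,0,0]
    - [-1,0,0,5,0,0,0]
    - [-1,0,0,2,0,0,0]
    - [-1,0,0,0,0,0,0]

```text
clock: 34.25
ee_pos: [533.8, 390.4, 114.3]
orientation: [-3.141, -0.0, -0.0]
ft_force: [-0.2, -0.2, -0.5]
grip_width: 39.2
```

```bash
python3 - <<'E'
from h import *
print(np.round(state()["ee_pos"],1))
c=capture("side")
cv2.imwrite("pics/s9.png",cv2.resize(c["img"][95:195,205:305,::-1],None,fx=6,fy=6,interpolation=cv2.INTER_CUBIC))
E
```

```text
[533.8 390.4 114.3]
```

View pics/s9.png

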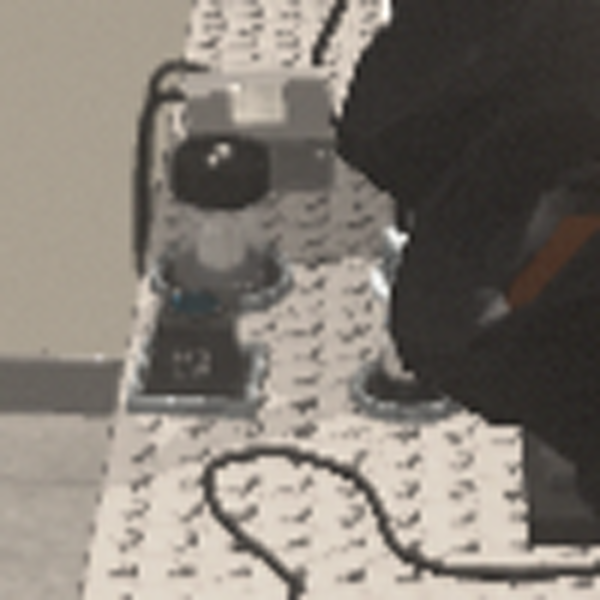

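The side view shows the canister and the cube upright in their nests; the adapter is hidden. I lower in small steps until contact.

move_arm:
  moves:
    - [-1,-0.3,0.6,1.5,0,0,0]
    - [-1,0,0,0,0,0,0]
    - [-1,0,0,0.8,0,0,0]
    - [-1,0,0,0,0,0,0]
    - [-1,0,0,0,0,0,0]

```text
clock: 34.92
ee_pos: [533.5, 389.7, 111.8]
orientation: [-3.142, -0.0, -0.0]
ft_force: [0.0, 0.3, 0.4]
grip_width: 39.1
```

move_arm:
  moves:
    - [-1,0,0,0.6,0,0,0]
    - [-1,0,0,0,0,0,0]
    - [-1,0,0,0,0,0,0]

```text
clock: 35.3
ee_pos: [533.5, 389.7, 111.2]
orientation: [-3.142, -0.0, -0.0]
ft_force: [0.2, 0.2, -0.2]
grip_width: 39.0
```

move_arm:
  moves:
    - [-1,0,0,0.6,0,0,0]
    - [-1,0,0,0,0,0,0]
    - [-1,0,0,0,0,0,0]

```text
clock: 35.67
ee_pos: [533.5, 389.7, 110.8]
orientation: [-3.142, -0.0, -0.0]
ft_force: [-1.3, -0.1, 4.0]
grip_width: 38.7
```

Contact. I release and retreat.

move_arm:
  moves:
    - [1,0,0,0,0,0,0]
    - [1,0,0,0,0,0,0]
    - [1,0,0,0,0,0,0]
    - [1,0,0,0,0,0,0]
    - [1,0,0,-30,0,0,0]
    - [1,0,0,-40,0,0,0]
    - [1,0,0,-40,0,0,0]
    - [1,0,40,0,0,0,0]

```text
clock: 36.67
ee_pos: [535.0, 351.9, 224.0]
orientation: [-3.138, -0.006, 0.002]
ft_force: [0.7, -1.4, -0.6]
grip_width: 85.5
```

move_arm:
  moves:
    - [1,0,50,0,0,0,0]
    - [1,0,50,0,0,0,0]
    - [1,0,50,0,0,0,0]
    - [1,0,50,0,0,0,0]
    - [1,0,50,0,0,0,0]
    - [1,0,50,0,0,0,0]
    - [1,0,50,0,0,0,0]
    - [1,0,50,0,0,0,0]

```text
clock: 37.67
ee_pos: [533.3, -51.9, 220.8]
orientation: [3.142, -0.0, -0.0]
ft_force: [1.1, -0.4, -0.3]
grip_width: 85.3
```

move_arm:
  moves:
    - [1,0,45,0,0,0,0]
    - [1,0,40,0,0,0,0]
    - [1,0,0,0,0,0,0]
    - [1,0,0,0,0,0,0]

```text
clock: 38.17
ee_pos: [533.2, -135.1, 220.5]
orientation: [-3.141, 0.0, -0.001]
ft_force: [0.8, 0.0, 0.0]
grip_width: 85.2
```

```bash
python3 - <<'E'
from ov import *
s=state();print(np.round(s["ee_pos"],1),s["clock"])
c=capture("top");x0,y0,f=130,150,8
im=cv2.resize(c["img"][150:225,130:210,::-1],None,fx=f,fy=f,interpolation=cv2.INTER_CUBIC)
for k in (circ((533.9,389.6),20.5,48),circ((533.9,389.6),24,35),circ((524,276),15,40),circ((524,276),17,5),circ((425,389.5),25.5,76),rect((419,282),40,38,0,46)):
    pts=np.array([(proj(c,p)-[x0,y0]+.5)*f for p in k]);cv2.polylines(im,[np.int32(pts*8)],False,(0,0,255),1,cv2.LINE_AA,3)
cv2.imwrite("pics/t10.png",im)
c=capture("side")
cv2.imwrite("pics/s10.png",cv2.resize(c["img"][95:235,205:345,::-1],None,fx=4,fy=4,interpolation=cv2.INTER_CUBIC))
E
```

```text
[ 533.2 -135.1  220.5] 38.175
```

View pics/t10.png

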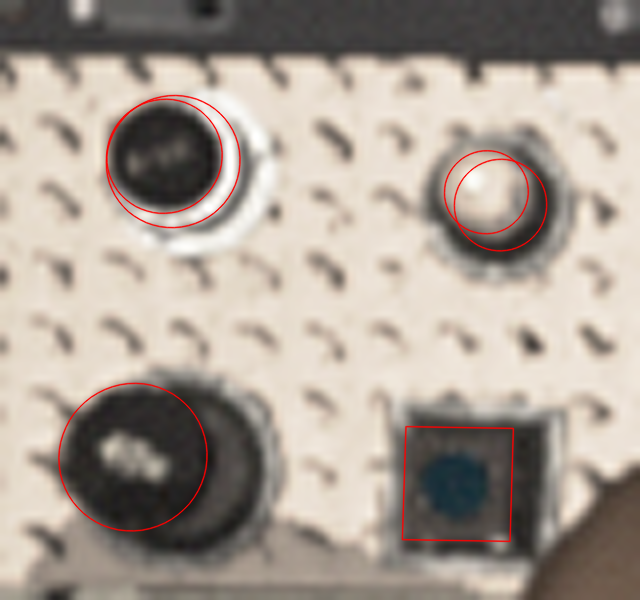

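View pics/s10.png

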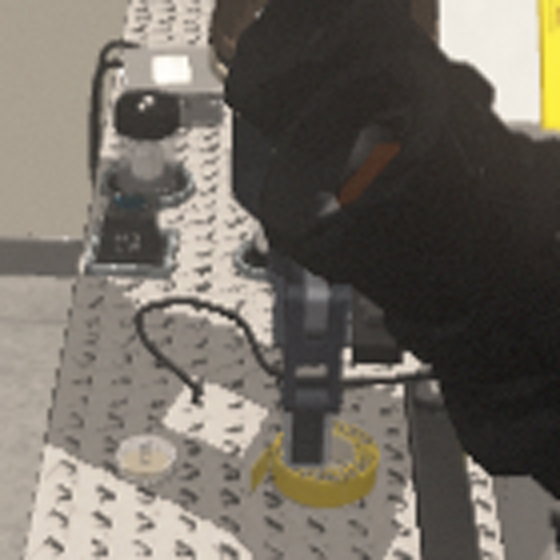

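In the top view the cap (108-222, 100-212), canister lid, objective and cube all lie on their predicted outlines, within about 2 mm. In the side view the dish and tape are where they stood, and the gripper is empty at z = 220. I hand in.

```bash
python3 -c "
from bench import *
print(job_done())"
```

```text
the job is handed in; nothing more can be done
None
```

I put all four parts away and handed the job in at about 38 s of the 109 s allowed; `job_done()` reports no verdict.

- **Placing:** The cube went into the square nest, the objective into the small nest, the canister into the large nest and the cap onto the adapter. Each was set down until the wrist force showed contact (4 to 19 N), then released.
- **Last top view:** The cap, canister lid, objective and cube lay within about 1 to 3 mm of their predicted outlines.
- **Last side view:** The canister and cube stood upright, and the dish and tape looked unmoved. The open gripper was clear at z = 220 mm.
- **Not checked:** In the last side view the arm hid the cap and adapter and nearly all of the objective. Their final check therefore rests on the top view and on the heights at contact. The cap touched at TCP 110.8 mm against the 111.6 mm I expected.
- **Disagreements:** The side camera showed a steady offset of about 1 pixel, roughly 3 to 4 mm in y, against the top camera. The trained networks' points scattered by up to about 12 mm. I took positions from outlines in the top image, with the side view as a check. The finished cube placement agreed with the top camera.

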